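# Close up the jewellery chest

## Task

Close up the wooden jewellery chest for the night by pushing only: first push both open drawers fully home, then push the raised lid down from its outer side until it is fully shut, without slamming it. Pinch or lift nothing, keep out of the drawers and off the mirror inside the lid, do not pull anything further open, leave everything else on the dresser where it is, and finish clear of the chest.

Things in the scene. Friction and masses are not known exactly. Their poses are not given: they have to be found in the camera images.
- chest: Light wooden jewellery chest, 150 deep (x) x 250 wide (y) x 108 high without its lid, fixed to the dresser. Origin: centre of its underside, on the table. Its front (drawers) faces its own -x, towards the robot; y to the left as seen by the robot, z up. Lower half: two drawers side by side. Upper half: an open compartment under the lid (floor 67 above the table, walls 8 thick)
- left_face (a point): centre of the outer (-x) face of the left drawer front; the front is flat wood 118 wide x 50 high x 10 thick (its inner 4 mm layer stops 7 lower than the outer one) with a small flat brass disc (nothing to grip). It spans 8 to 58 above the table. Shut, this point lies at (-85, 61.5, 33) in the chest's frame; it moves with the drawer. The drawer slides with about 1.2 N of friction and stays where it is left
- right_face (a point): the same for the right drawer front: shut, at (-85, -61.5, 33) in the chest's frame
- left_drawer (a joint): how far the left drawer is out, m: 0 = home against its stop, grows as it comes out towards the chest's -x (to 0.11 at most)
- right_drawer (a joint): the same for the right drawer
- left_tray (a point): inside of the left drawer: plywood floor, two sides and back, 120 long x 104 wide x 36 high, behind the front. This point: centre of its floor's upper face. Not to be touched
- right_tray (a point): the same for the right drawer. Not to be touched
- lid (a joint): lid angle, rad: 0 = shut (level), grows as it opens upward about the hinge at the chest's back; pi/2 = upright. Stiff hinge: the lid stays at any angle and takes about 1 to 3 N at its free edge to push down; range 0 to 1.75
- hinge (a point): centre of the lid's hinge line, which runs along the chest's y: at (75, 0, 108) in the chest's frame
- lid_edge (a point): middle of the lid's free edge, on its outer surface. The lid is a flat board 155 long (hinge to free edge) x 254 wide x 10 thick, its inner face on the hinge line; shut, its outer surface is its top, 118 above the table, and this point is at (-80, 0, 118) in the chest's frame. Raised, the outer surface faces the chest's back (+x) and up
- mirror (a point): mirror on the lid's inner face, 120 x 215 x 3; this point: the middle of its glass, 77 from the hinge. Not to be touched
- ring_box: loose small blue box 44 x 44 x 26 inside the chest's upper compartment; origin at the centre of its underside. It fits under the shut lid. Leave alone
- perfume: amber bottle, 40 across x 85 high, standing by the chest's left side; origin: underside centre. Leave alone
- cream_jar: white jar, 56 across x 45 high, standing by the chest's right side; origin: underside centre. Leave alone
- ring_dish: small blue bowl, 84 across x 24 high, behind the chest; origin: underside centre. Leave alone
- mug: white mug, 80 across x 90 high, on the right; origin: underside centre. Leave alone
- glasses_case: black case, 155 x 58 x 36, on the left; origin: underside centre. Leave alone
- book: closed book lying flat, 140 x 205 x 28, back left; origin: underside centre. Leave alone

How it is judged (in metres and radians):
On the way, in this order (a step that is already met when the one before it is completed fails the run):
1. both drawers are pushed fully home while the lid is still raised (value of joint each of left_drawer, right_drawer below 0.004 m and value of joint lid above 0.7 rad), for 0.2 s.
2. the lid is down (value of joint each of left_drawer, right_drawer below 0.004 m and value of joint lid below 0.03 rad), for 0.2 s.
At the end, for the whole second after the job is handed in: both drawers within 4 mm of home, the lid within 0.03 rad of level, and every loose thing within 30 mm of where it stood (all of step 2 and linear speed of ring_box below 0.02 m/s and distance of each of ring_box, perfume, cream_jar, ring_dish, mug, glasses_case, book from where it was at the start of the episode below 0.03 m); the robot touches nothing.
It fails at once if the lid is slammed (closes faster than 2.5 rad/s) (velocity of joint lid below -2.5 rad/s).
It fails at once if the mirror inside the lid is touched (as when the lid is pinched) (contact force between any of the fingers, the arm and lid_c1 above 0.5 N).
It fails at once if the inside of a drawer is touched: its floor, or the inner face of its front (as when the front is pinched) (contact force between the fingers and left_drawer_c1 above 0.5 N or contact force between the fingers and left_drawer_c2 above 0.5 N or contact force between the fingers and right_drawer_c1 above 0.5 N or contact force between the fingers and right_drawer_c2 above 0.5 N).
It fails at once if a drawer or the lid is pulled further open (drawer beyond 75 mm, lid beyond 1.55 rad) (value of joint any of left_drawer, right_drawer above 0.075 m or value of joint lid above 1.55 rad).
It fails at once if another thing is knocked, lifted or moved by more than 30 mm (distance of any of ring_box, perfume, cream_jar, ring_dish, mug, glasses_case, book from where it was at the start of the episode above 0.03 m).
It also fails if it takes over 54 s, if anything falls off the work surface, if the arm or the gripper's body presses on something with over 40 N, if the wrist force passes 120 N, or if a joint passes its speed limit or range.

## Robot

A 7-joint arm with a two-finger parallel gripper is mounted at the origin on the work surface. World frame = base frame: x ahead of the robot, y to its left, z up, the work surface at z = 0. Lengths are in mm, angles in rad, forces in N, time in s.
With the tool pointing down it reaches from about 425 to 975 mm from the base axis. Payload 16.7 kg.
Tool frame: the origin (TCP) lies at the very end of the fingers, on their centre line; the grasp point (between the pads) lies robot.hold_point_z behind it (robot.hold_point_z is the distance from the TCP to the grasp point, in mm); z points along the fingers, y is the direction in which the jaws open and shut (so a half turn about z gives the same grasp; the last joint's range is limited). The gripper opens to 85 mm and grips with 20 to 120 N. Pads are 22 mm wide; open, the fingers measure 114 mm over their backs; the gripper's body (76 mm by 85 mm) begins 54 mm behind the grasp point. The pads swing forward as they close: fully open they stand 13 mm farther back than shut.
Start: joints at [-1.427, 0.426, 0.074, 1.606, -0.034, 1.111, -0.067], TCP at [195.48, 646.037, 231.302] pointing down, gripper open.
Joint ranges: [-2.85, 2.85], [-0.5, 2.14], [-1.23, 1.37], [0.21, 2.46], [-1.02, 4.16], [0.16, 2.05], [-2.73, 2.73]. Speed limits (rad/s): [1.89, 1.89, 2.39, 2.39, 3.01, 3.01, 3.01].

## Interface

Orientations are given as a unit quaternion [w, x, y, z].
In Python, from station import robot gives the robot as it stands.
- The arm moves only by the tool step_arm, never from a script. Its argument "rows" is one flat list of numbers, 7 for each row, row after row: the shift along the tool's x, y, z in m, then the turn, a rotation vector about the tool's x, y, z in rad, then the finger opening in m, from 0 to 0.0854. A call has 1 to 5 rows; each row is the pose to reach, as a shift and turn from the pose commanded when the call began, along the tool's axes at that moment; what a row does not reach only later rows make up. A row lasts 1/12 s, in which the tool goes at most 41.7 mm and 7.16 degrees, less where a joint would pass 70% of its speed; a pose out of reach is approached as far as the arm can. A call with a gripper value outside its range is refused whole. The fingers move at their own pace and stop on an object; "force" is the grip in N (left out, the last holds). Time passes only in rows, so rows that repeat a pose let the fingers close. It gives the time, the measured TCP pose, the force and the opening at its end, in the units of the state.
- robot.observe(): the state, without advancing time (a new reading comes with each control period).
- robot.camera(name): name is "scene" or "top" or "wrist"; returns a dict with "frame" (480x640x3 uint8, blue, green, red), "range_z" (480x640 float32, mm along the optical axis (not along the pixel's ray), 0 where there is no reading), "mtx" (3x3 intrinsics, pixels), "cam_to_world" (4x4, takes a point from camera to world coordinates). Camera axes: x right, y up, looking along -z (the intrinsics and any distortion apply to the point x, -y, -z); pixel columns grow to the right and rows downward; lengths in mm; the calibration is good to about 2 mm. A picture is of the moment at which its call begins.
- robot.finish_job(): hands the job in, once; it reports no verdict.
The state is a dict: "time": time; "joints": joint angles; "qvel": joint speeds; "effort": joint torques, N m; "position": TCP position; "ee_rot": TCP orientation; "contact_force": force on the tool from outside, world axes, zero at the start; "torque": the same for the moment, N m; "gripper_width": opening from 0.0 (shut) to 1.0 (fully open).
Only numpy, scipy, OpenCV 4.12 (cv2) and the standard library are available. Lean on these libraries where they do the work, as an engineer would, in place of code of your own. Each camera call takes 0.05 s, during which the arm holds its last target. There are 200 camera calls.

## Working session

There is one attempt and no reset: what is moved stays moved. The work goes in short steps, Python scripts to look and compute and a tool call to move; the robot and the scene stay as the last step left them, time stands still between calls to the robot, and variables do not carry over. Pictures are saved under pics/ and viewed, about 8 in all and at most 12, crops included, and the job is handed in when it is done.

Besides the shell and the picture viewer there is one more tool, called as name(argument=value, ...) on one line, values as JSON. step_arm: Moves the arm, as the interface text tells. Its arguments: {"type":"object","properties":{"rows":{"type":"array"},"force":{"type":"number"}},"required":["rows"]}

```bash
mkdir -p pics; ls; cat > h.py <<'E'
import numpy as np, cv2
from station import robot
def cam(n):
    c=robot.camera(n); return c
def cloud(c):
    z=c["range_z"].astype(float); K=np.array(c["mtx"]); v,u=np.mgrid[:z.shape[0],:z.shape[1]]
    p=np.stack([(u-K[0,2])/K[0,0]*z,-(v-K[1,2])/K[1,1]*z,-z,np.ones_like(z)],-1)
    w=p@np.array(c["cam_to_world"]).T
    w=w[...,:3]; w[z==0]=np.nan; return w
E
python3 - <<'E'
from h import *
for n in("scene","top"):
    c=cam(n); cv2.imwrite(f"pics/{n}0.png",c["frame"]); np.savez(f"{n}0.npz",f=c["frame"],w=cloud(c))
    print(n,np.round(c["cam_to_world"],2).tolist(),np.round(c["mtx"],1).tolist())
print(robot.observe(), robot.hold_point_z)
E
```

```text
pics
scene [[-0.76, -0.48, 0.43, 1230.15], [0.65, -0.56, 0.52, 799.19], [-0.01, 0.67, 0.74, 1210.8], [0.0, 0.0, 0.0, 1.0]] [[582.1, 0.0, 313.1], [0.0, 582.1, 249.9], [0.0, 0.0, 1.0]]
top [[-0.03, 0.99, -0.12, 469.59], [-1.0, -0.03, -0.01, 15.02], [-0.01, 0.12, 0.99, 1113.72], [0.0, 0.0, 0.0, 1.0]] [[433.1, 0.0, 320.6], [0.0, 433.1, 238.0], [0.0, 0.0, 1.0]]
{'time': 0.1, 'joints': array([-1.42648749,  0.4266329 ,  0.07382681,  1.60653948, -0.03415265,
        1.11078342, -0.06709239]), 'qvel': array([ 3.25241280e-05, -1.43807351e-03, -1.44904281e-03, -9.33611297e-04,
        8.53472170e-04, -2.82334268e-04,  2.40338686e-03]), 'effort': array([ 8.66283488e-03, -9.51529884e+01,  3.77229765e+00, -4.64393985e+01,
        1.98424794e-02,  6.52089802e-03,  6.80918174e-05]), 'position': array([195.36835112, 645.73103159, 230.70575538]), 'ee_rot': array([-7.26212297e-05,  1.46388181e-01,  9.89227069e-01, -5.48410722e-04]), 'contact_force': array([-0.34318267,  0.12620253,  0.5959992 ]), 'torque': array([-0.00947539,  0.02024486,  0.04750482]), 'gripper_width': 1.0020858189765016} 18.700000000000003
```

View pics/scene0.png

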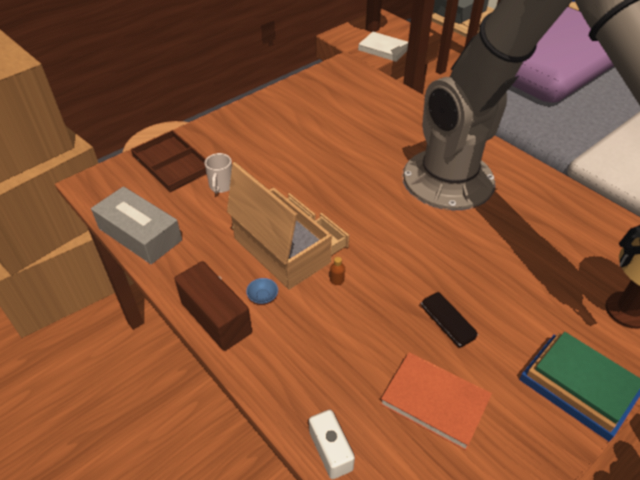

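View pics/top0.png

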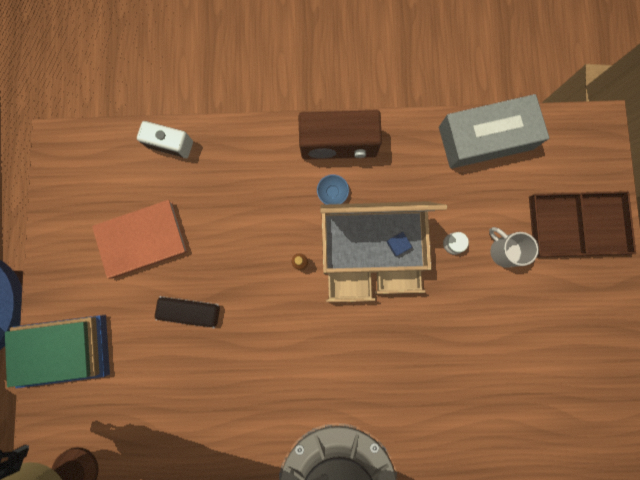

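The scene view shows the raised lid at about (262,215) and the drawers at about (320,215). In the top view the chest spans about (322–430, 207–302), with drawer fronts at about (352,301) and (401,293). The perfume is at (300,262), the jar at (456,243) and the ring dish at (333,190).

```bash
python3 - <<'E'
from h import *
d=np.load("top0.npz"); w=d["w"]; f=d["f"]
sub=w[195:310,290:475]; P=sub.reshape(-1,3)
print("z valid",np.isfinite(P[:,2]).mean())
r=P[(abs(P[:,2]-108)<4)]; print("rim",len(r),r.min(0),r.max(0),cv2.minAreaRect(r[:,:2].astype(np.float32)))
for lo,hi,n in((300,375,"left drawer"),(377,425,"right")):
    q=w[270:308,lo:hi].reshape(-1,3); q=q[abs(q[:,2]-57)<4]; print(n,len(q),q.min(0),q.max(0),cv2.minAreaRect(q[:,:2].astype(np.float32)))
q=P[P[:,2]>150]; print("lid top",q.min(0),q.max(0))
for n,(u,v) in dict(perf=(300,262),jar=(456,243),dish=(333,190),mug=(516,250)).items(): print(n,w[v,u].round())
s=np.load("scene0.npz")["w"]; m=s[165:275,215:300].reshape(-1,3)
# lid outer plane from scene
m=m[(m[:,2]>135)&(m[:,2]<280)]
print(len(m),m.min(0),m.max(0)); 
for _ in range(4):
    c=np.median(m,0); n=np.linalg.svd(m-m.mean(0),full_matrices=False)[2][2]; e=abs((m-m.mean(0))@n); m=m[e<max(3,np.percentile(e,90))]
print("plane",n,m.mean(0),m[:,2].max(),"angle",np.arccos(abs(n[2])))
print(m[np.argsort(-m[:,2])[:400:60]].round())
E
```

```text
z valid 0.99572267920094
rim 735 [ 514.12825138 -229.31698514  104.05335815] [673.5454131  21.0288452 111.9464087] ((593.8086547851562, -104.16612243652344), (250.38002014160156, 159.356201171875), 89.95557403564453)
left drawer 130 [ 444.5601064  -100.36990157   53.08913825] [514.34213395  15.71254379  60.9935894 ] ((470.0403137207031, -38.23504638671875), (68.67973327636719, 114.38948822021484), 10.630916595458984)
right 121 [ 461.66814439 -222.41001525   53.03871847] [ 514.52626467 -108.15764191   60.89347273] ((488.0672912597656, -164.9419403076172), (52.81420135498047, 114.26493835449219), 0.9073085784912109)
lid top [ 625.62622622 -230.29760189  151.72800109] [663.29725291  22.90376141 263.6285069 ]
perf [539.  75.  81.]
jar [ 578. -309.   46.]
dish [731. -11.   4.]
mug [ 560. -473.    5.]
3195 [ 622.38367231 -233.3457547   135.00390209] [670.47148663  26.38333104 265.35234415]
plane [ 9.68525606e-01 -2.47265078e-04  2.48913821e-01] [648.21092146 -95.62309776 201.79317851] 265.210647098771 angle 1.3192377102058057
[[ 633. -112.  265.]
 [ 634.  -51.  261.]
 [ 633.   20.  259.]
 [ 632. -134.  257.]
 [ 633.   17.  254.]
 [ 638. -182.  251.]
 [ 635.  -24.  248.]]
```

step_arm(rows=[-0.1813,-0.0809,0,0,0,-0.294,0,-0.1813,-0.0809,0,0,0,-0.294,0,-0.1813,-0.0809,0,0,0,-0.294,0,-0.1813,-0.0809,0,0,0,-0.294,0,-0.1813,-0.0809,0,0,0,-0.294,0], force=20)

```text
time: 0.52
position: [348.2, 513.2, 231.2]
ee_rot: [0.0, 0.001, 1.0, -0.0]
contact_force: [0.6, 0.8, 0.5]
gripper_width: 0.296
```

step_arm(rows=[-0.1,-0.18,0,0,0,0,0,-0.1,-0.18,0,0,0,0,0,-0.1,-0.18,0,0,0,0,0,-0.1,-0.18,0,0,0,0,0,-0.1,-0.18,0,0,0,0,0])

```text
time: 0.93
position: [446.3, 333.7, 231.2]
ee_rot: [-0.0, 0.0, 1.0, -0.0]
contact_force: [0.5, -0.6, -1.0]
gripper_width: 0.001
```

step_arm(rows=[0,-0.2,0,0,0,0,0,0,-0.2,0,0,0,0,0,0,-0.2,0,0,0,0,0,0,-0.2,0,0,0,0,0,0,-0.2,0,0,0,0,0])

```text
time: 1.35
position: [445.0, 133.0, 231.2]
ee_rot: [-0.0, 0.001, 1.0, -0.0]
contact_force: [1.6, -0.5, -0.4]
gripper_width: 0.0
```

step_arm(rows=[0.018,-0.19,0.07,0,0,0,0,0.018,-0.19,0.07,0,0,0,0,0.018,-0.19,0.07,0,0,0,0,0.018,-0.19,0.07,0,0,0,0,0.018,-0.19,0.07,0,0,0,0])

```text
time: 1.77
position: [426.6, -56.1, 160.7]
ee_rot: [0.0, 0.0, 1.0, 0.0]
contact_force: [0.9, -0.1, -0.4]
gripper_width: 0.0
```

step_arm(rows=[0.008,-0.008,0,0,0,0,0,0.008,-0.008,0.03,0,0,0,0,0.008,-0.008,0.06,0,0,0,0,0.008,-0.008,0.07,0,0,0,0])

```text
time: 2.1
position: [418.0, -62.0, 88.7]
ee_rot: [-0.001, 0.0, 1.0, -0.0]
contact_force: [-1.7, 0.4, -0.6]
gripper_width: -0.001
```

```bash
python3 - <<'E'
from h import *
c=cam("top"); cv2.imwrite("pics/top1.png",cv2.resize(c["frame"][190:340,280:480],(800,600),interpolation=cv2.INTER_CUBIC))
print(robot.observe()["position"],robot.observe()["joints"].round(2))
E
```

```text
[417.66962553 -61.91341248  88.24078232] [-0.39  0.24  0.43  2.3  -0.17  0.64  1.74]
```

View pics/top1.png

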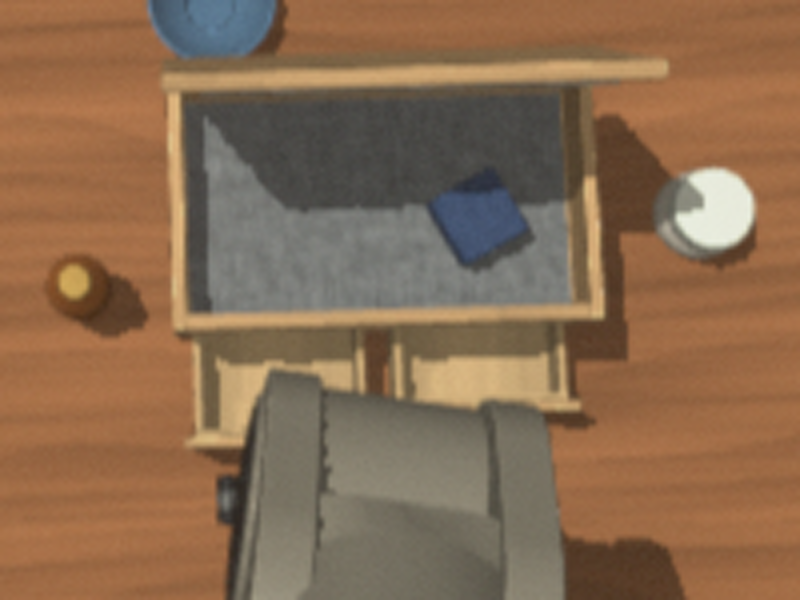

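The crop shows the arm over the left drawer front (front line at about y=440 px). The perfume, jar and ring box are undisturbed and both drawers are still open. Next I descend in front of the face.

step_arm(rows=[0,0,0.02,0,0,0,0,0,0,0.042,0,0,0,0,0,0,0.042,0,0,0,0])

```text
time: 2.4
position: [418.3, -61.6, 47.4]
ee_rot: [-0.002, -0.0, 1.0, -0.0]
contact_force: [-2.4, 0.2, -1.1]
gripper_width: 0.0
```

step_arm(rows=[-0.006,0,0,0,0,0,0,-0.012,0,0,0,0,0,0,-0.018,0,0,0,0,0,0,-0.024,0,0,0,0,0,0,-0.03,0,0,0,0,0,0])

```text
time: 2.82
position: [450.9, -61.8, 50.1]
ee_rot: [0.001, -0.0, 1.0, 0.0]
contact_force: [-1.3, 0.5, 0.9]
gripper_width: 0.004
```

step_arm(rows=[0,0,0.003,0,0,0,0,0,0,0.003,0,0,0,0])

```text
time: 2.98
position: [450.0, -61.8, 46.2]
ee_rot: [0.0, -0.0, 1.0, -0.0]
contact_force: [-0.7, 0.5, -0.5]
gripper_width: 0.001
```

```bash
python3 - <<'E'
from h import *
c=cam("wrist"); cv2.imwrite("pics/w1.png",c["frame"])
print(robot.observe()["position"],robot.observe()["contact_force"])
E
```

```text
[449.61294084 -61.89424536  46.18872213] [ 0.29733406 -0.05035026  0.52141386]
```

View pics/w1.png

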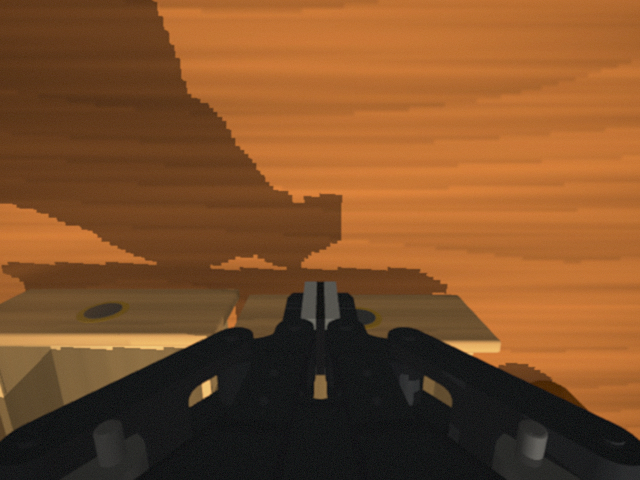

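The wrist view shows the shut fingertips (320,290) in front of the left drawer's outer face, beside its disc (370,318). The left front is now level with the right one (fronts at about y=340), so the push is working. Continuing.

step_arm(rows=[-0.008,0,0,0,0,0,0,-0.016,0,0,0,0,0,0,-0.024,0,0,0,0,0,0,-0.03,0,0,0,0,0,0,-0.036,0,0,0,0,0,0])

```text
time: 3.45
position: [486.6, -61.9, 46.3]
ee_rot: [0.0, -0.0, 1.0, -0.0]
contact_force: [-2.6, 0.9, 0.9]
gripper_width: -0.002
```

step_arm(rows=[-0.003,0,0,0,0,0,0,-0.006,0,0,0,0,0,0,-0.008,0,0,0,0,0,0,-0.008,0,0,0,0,0,0])

```text
time: 3.78
position: [491.9, -61.9, 45.8]
ee_rot: [-0.002, 0.0, 1.0, 0.0]
contact_force: [-8.6, 0.1, 4.7]
gripper_width: 0.001
```

step_arm(rows=[-0.002,0,0,0,0,0,0,-0.003,0,0,0,0,0,0,-0.003,0,0,0,0,0,0])

```text
time: 4.03
position: [492.0, -61.9, 45.4]
ee_rot: [-0.004, 0.0, 1.0, 0.0]
contact_force: [-24.0, 1.9, 13.5]
gripper_width: -0.0
```

The force climbs at a fixed position, so the left drawer is against its stop. I back off and go to the right drawer.

step_arm(rows=[0.02,0,0,0,0,0,0,0.05,0,0,0,0,0,0,0.063,-0.03,0,0,0,0,0,0.063,-0.065,0,0,0,0,0,0.063,-0.1,0,0,0,0,0])

```text
time: 4.45
position: [433.2, -162.3, 46.6]
ee_rot: [0.0, -0.001, 1.0, 0.0]
contact_force: [1.4, 0.7, 0.4]
gripper_width: 0.005
```

step_arm(rows=[-0.008,0,0,0,0,0,0,-0.016,0,0,0,0,0,0,-0.024,0,0,0,0,0,0,-0.032,0,0,0,0,0,0,-0.04,0,0,0,0,0,0])

```text
time: 4.87
position: [474.6, -160.7, 46.2]
ee_rot: [-0.0, -0.001, 1.0, 0.0]
contact_force: [-1.2, -1.2, 0.5]
gripper_width: -0.003
```

step_arm(rows=[-0.005,0,0,0,0,0,0,-0.01,0,0,0,0,0,0,-0.015,0,0,0,0,0,0,-0.018,0,0,0,0,0,0,-0.018,0,0,0,0,0,0])

```text
time: 5.28
position: [491.7, -161.6, 46.1]
ee_rot: [-0.0, -0.0, 1.0, 0.0]
contact_force: [-0.7, 0.4, -0.1]
gripper_width: 0.001
```

step_arm(rows=[-0.003,0,0,0,0,0,0,-0.005,0,0,0,0,0,0,-0.006,0,0,0,0,0,0,-0.006,0,0,0,0,0,0])

```text
time: 5.62
position: [492.0, -161.7, 45.2]
ee_rot: [-0.005, 0.001, 1.0, 0.001]
contact_force: [-29.1, 0.7, 17.0]
gripper_width: -0.001
```

step_arm(rows=[0.03,0,0,0,0,0,0,0.05,0,0,0,0,0,0,0.05,0,-0.04,0,0,0,0,0.05,0,-0.08,0,0,0,0,0.05,0,-0.12,0,0,0,0])

```text
time: 6.03
position: [446.8, -162.3, 167.7]
ee_rot: [-0.001, 0.0, 1.0, -0.0]
contact_force: [2.3, 0.5, -0.0]
gripper_width: 0.001
```

step_arm(rows=[0,0.057,-0.18,0,0,0,0,0,0.057,-0.18,0,0,0,0,0,0.057,-0.18,0,0,0,0,0,0.057,-0.18,0,0,0,0,0,0.057,-0.18,0,0,0,0])

```text
time: 6.45
position: [448.6, -103.9, 351.0]
ee_rot: [0.003, -0.0, 1.0, 0.0]
contact_force: [1.6, 0.2, 0.2]
gripper_width: -0.0
```

```bash
python3 - <<'E'
from h import *
c=cam("scene"); cv2.imwrite("pics/s2.png",cv2.resize(c["frame"][130:330,170:420],(750,600),interpolation=cv2.INTER_CUBIC))
w=cloud(c); 
o=robot.observe(); print(o["position"],o["joints"].round(2))
c=cam("top");wt=cloud(c); cv2.imwrite("pics/t2.png",c["frame"])
P=wt.reshape(-1,3)
for lo,hi in((-95,10),(-218,-112)):
    q=P[(P[:,1]>lo)&(P[:,1]<hi)&(P[:,0]>440)&(P[:,0]<512)&(abs(P[:,2]-57)<5)]; print(len(q),np.percentile(q[:,0],[0,5,50,100]) if len(q) else "")
# radio and things behind the lid
q=P[(P[:,0]>690)&(P[:,0]<1000)&(P[:,1]>-260)&(P[:,1]<60)&(P[:,2]>15)&(P[:,2]<250)]; print("behind",q.min(0),q.max(0))
E
```

```text
[ 449.70510782 -103.17678028  353.15722882] [-0.36 -0.06  0.43  1.92  0.02  1.27  1.64]
115 [504.25574795 504.54595888 507.36550104 511.97511522]
17 [505.9953104  506.02900116 508.52210915 511.27879982]
behind [ 690.93665002 -129.01467577   15.05279829] [906.20265568  59.91758353 115.87684986]
```

View pics/s2.png

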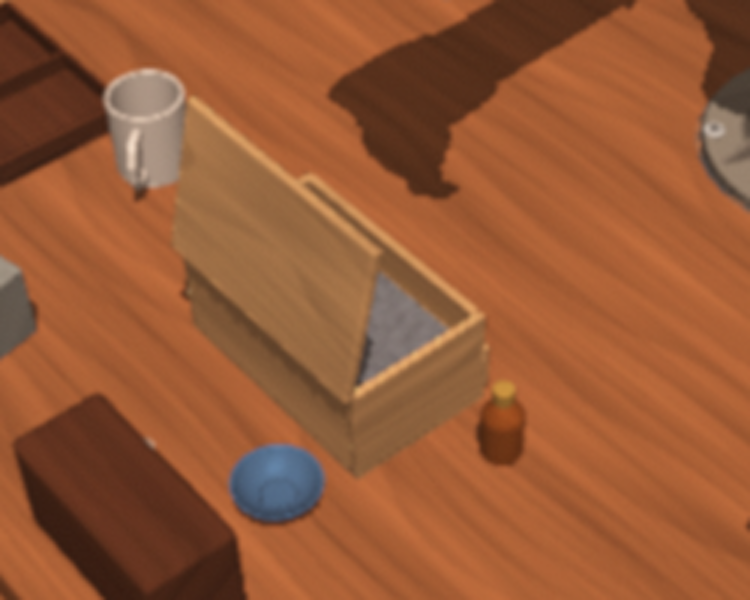

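Both drawer fronts are flush at x≈505 mm. In the crop the lid is still raised (edge from (190,100) to (378,250)) and everything else stands in place. Next I go over the lid to its back side.

step_arm(rows=[-0.2,0,0,0,0,0,0,-0.2,0,0,0,0,0,0,-0.2,0,0,0,0,0,0,-0.2,0,0,0,0,0,0,-0.2,0,0,0,0,0,0])

```text
time: 6.97
position: [650.2, -104.7, 344.8]
ee_rot: [-0.0, -0.0, 1.0, -0.0]
contact_force: [-0.4, 0.2, -0.3]
gripper_width: 0.0
```

step_arm(rows=[-0.04,0,0,0,0,0,0,-0.04,0,0.03,0,0,0,0,-0.04,0,0.07,0,0,0,0,-0.04,0,0.11,0,0,0,0,-0.04,0,0.116,0,0,0,0])

```text
time: 7.38
position: [684.4, -104.6, 222.5]
ee_rot: [-0.005, 0.0, 1.0, -0.0]
contact_force: [0.4, 0.2, -1.2]
gripper_width: 0.001
```

```bash
python3 - <<'E'
from h import *
o=robot.observe(); print(o["position"],o["joints"].round(2))
c=cam("scene"); cv2.imwrite("pics/s3.png",cv2.resize(c["frame"][130:330,170:420],(750,600),interpolation=cv2.INTER_CUBIC))
E
```

```text
[ 684.42521612 -104.5678084   222.48937042] [-0.25  0.5   0.44  1.58 -0.23  1.13  1.82]
```

View pics/s3.png

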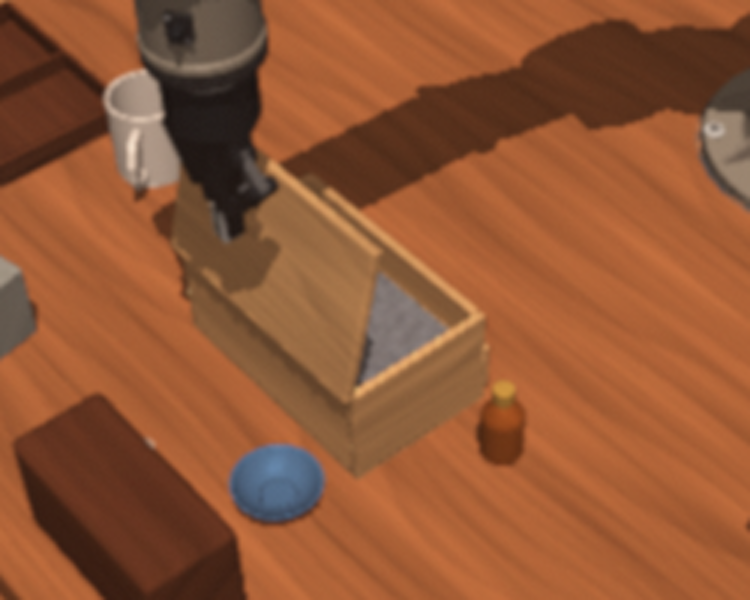

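The crop shows the shut fingers (230,230) behind the lid's outer face, clear of it. I start the approach and follow the lid's arc about 125 mm from the hinge.

step_arm(rows=[0.015,0,-0.01,0,0,0,0,0.025,0,-0.01,0,0,0,0,0.03,0,-0.01,0,0,0,0,0.03,0,-0.01,0,0,0,0])

```text
time: 7.77
position: [657.4, -105.3, 242.2]
ee_rot: [0.001, 0.0, 1.0, 0.0]
contact_force: [0.1, 0.4, -0.4]
gripper_width: 0.006
```

step_arm(rows=[0.005,0,0.006,0,0,0,0,0.01,0,0.008,0,0,0,0,0.015,0,0.01,0,0,0,0])

```text
time: 8.02
position: [642.6, -104.7, 230.1]
ee_rot: [0.0, -0.0, 1.0, -0.0]
contact_force: [2.3, 0.7, 2.4]
gripper_width: 0.001
```

step_arm(rows=[0.005,0,0.0015,0,0,0,0,0.01,0,0.0035,0,0,0,0,0.016,0,0.006,0,0,0,0,0.021,0,0.008,0,0,0,0,0.026,0,0.011,0,0,0,0])

```text
time: 8.43
position: [616.1, -104.9, 219.2]
ee_rot: [0.0, -0.0, 1.0, 0.0]
contact_force: [1.1, -0.4, 2.6]
gripper_width: 0.001
```

step_arm(rows=[0.004,0,0.0025,0,0,0,0,0.009,0,0.005,0,0,0,0,0.013,0,0.008,0,0,0,0,0.017,0,0.011,0,0,0,0,0.021,0,0.014,0,0,0,0])

```text
time: 8.85
position: [595.2, -104.9, 205.0]
ee_rot: [-0.0, -0.0, 1.0, -0.0]
contact_force: [2.1, 0.3, 2.2]
gripper_width: -0.004
```

step_arm(rows=[0.004,0,0.0033,0,0,0,0,0.0077,0,0.0068,0,0,0,0,0.0113,0,0.0104,0,0,0,0,0.0147,0,0.0142,0,0,0,0,0.018,0,0.018,0,0,0,0])

```text
time: 9.27
position: [577.2, -104.9, 186.9]
ee_rot: [-0.0, -0.0, 1.0, -0.0]
contact_force: [-0.8, -0.1, 2.6]
gripper_width: -0.001
```

step_arm(rows=[0.003,0,0.004,0,0,0,0,0.006,0,0.008,0,0,0,0,0.0085,0,0.0123,0,0,0,0,0.011,0,0.0166,0,0,0,0,0.0135,0,0.021,0,0,0,0])

```text
time: 9.68
position: [563.9, -104.9, 165.8]
ee_rot: [-0.0, -0.0, 1.0, -0.0]
contact_force: [-0.2, 0.1, 1.8]
gripper_width: 0.001
```

step_arm(rows=[0.0022,0,0.0045,0,0,0,0,0.0042,0,0.0091,0,0,0,0,0.006,0,0.0138,0,0,0,0,0.0077,0,0.0185,0,0,0,0,0.0093,0,0.0233,0,0,0,0])

```text
time: 10.1
position: [554.7, -104.9, 142.5]
ee_rot: [-0.0, -0.0, 1.0, -0.0]
contact_force: [0.5, -0.2, 2.6]
gripper_width: 0.006
```

step_arm(rows=[0.0015,0,0.005,0,0,0,0,0.003,0,0.01,0,0,0,0,0.004,0,0.015,0,0,0,0,0.0045,0,0.02,0,0,0,0,0.0045,0,0.024,0,0,0,0])

```text
time: 10.52
position: [550.0, -104.9, 118.4]
ee_rot: [-0.0, -0.0, 1.0, -0.0]
contact_force: [-1.0, 0.1, 0.9]
gripper_width: -0.003
```

step_arm(rows=[0,0,0.002,0,0,0,0,0,0,0.003,0,0,0,0,0,0,0.003,0,0,0,0])

```text
time: 10.77
position: [550.1, -104.9, 117.7]
ee_rot: [-0.0, 0.0, 1.0, 0.001]
contact_force: [-17.3, 4.3, 43.3]
gripper_width: 0.001
```

The lid is hard down (43 N at z=118). I retreat upward and clear.

step_arm(rows=[0,0,-0.02,0,0,0,0,0,0,-0.06,0,0,0,0,0,0,-0.1,0,0,0,0,0,0,-0.14,0,0,0,0,0,0,-0.18,0,0,0,0])

```text
time: 11.18
position: [549.9, -105.0, 297.7]
ee_rot: [-0.0, 0.0, 1.0, -0.0]
contact_force: [1.0, 1.8, 0.3]
gripper_width: -0.0
```

step_arm(rows=[0,0.2,0,0,0,0,0,0,0.2,0,0,0,0,0,0,0.2,0,0,0,0,0,0,0.2,0,0,0,0,0,0,0.2,0,0,0,0,0])

```text
time: 11.6
position: [549.8, 98.5, 295.9]
ee_rot: [-0.0, -0.001, 1.0, 0.0]
contact_force: [0.9, -0.9, -0.4]
gripper_width: -0.002
```

step_arm(rows=[0.06,0.19,0,0,0,0,0,0.06,0.19,0,0,0,0,0,0.06,0.19,0,0,0,0,0,0.06,0.19,0,0,0,0,0,0.06,0.19,0,0,0,0,0])

```text
time: 12.02
position: [488.6, 288.3, 295.7]
ee_rot: [-0.0, -0.001, 1.0, 0.0]
contact_force: [1.2, -0.1, -0.8]
gripper_width: 0.003
```

```bash
python3 - <<'E'
from h import *
c=cam("top"); w=cloud(c); cv2.imwrite("pics/t4.png",c["frame"])
P=w.reshape(-1,3); ok=(P[:,0]>495)&(P[:,0]<690)&(P[:,1]>-240)&(P[:,1]<35)
q=P[ok&(P[:,2]>100)&(P[:,2]<150)]; A=np.c_[q[:,0],np.ones(len(q))]; print("lid slope,z", np.linalg.lstsq(A,q[:,2],rcond=None)[0], np.percentile(q[:,2],[2,50,98]), q.min(0)[:2],q.max(0)[:2])
for lo,hi in((-95,10),(-218,-112)):
    q=P[(P[:,1]>lo)&(P[:,1]<hi)&(P[:,0]>440)&(P[:,0]<512)&(abs(P[:,2]-57)<6)]; print(len(q),np.percentile(q[:,0],[0,50]) if len(q) else "")
print(robot.observe()["position"],robot.observe()["contact_force"])
E
```

```text
lid slope,z [7.84612464e-04 1.16901082e+02] [113.59008811 117.39367154 121.0817919 ] [ 509.16892788 -231.69363385] [664.8008671   23.05177723]
119 [503.72843697 507.30313741]
113 [504.35523913 507.45078178]
[486.27922561 294.38006007 295.36527723] [-4.56524158  7.58245623  0.42081014]
```

View pics/t4.png

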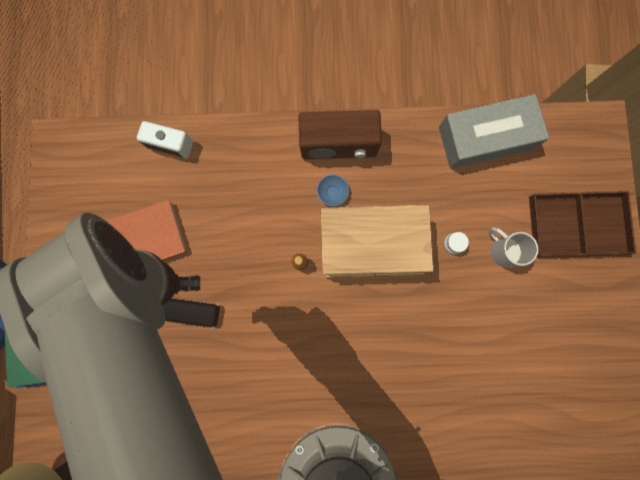

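The top view shows the lid shut level over the chest (322–432, 207–275). The perfume (300,262), jar (456,243), dish (333,190) and mug (516,250) are where they were. I let the arm settle, then hand in.

step_arm(rows=[0,0,0,0,0,0,0,0,0,0,0,0,0,0,0,0,0,0,0,0,0])

```text
time: 12.32
position: [490.7, 284.1, 295.8]
ee_rot: [-0.0, 0.001, 1.0, -0.0]
contact_force: [-0.4, -0.1, -0.4]
gripper_width: -0.003
```

```bash
python3 - <<'E'
from h import *
o=robot.observe(); print(o["position"],o["contact_force"],abs(o["qvel"]).max()); print(robot.finish_job())
E
```

```text
[490.71404088 284.05844445 295.79760368] [-0.43753746 -0.14823138 -0.35382458] 0.01275428534164379
the job is handed in; nothing more can be done
None
```

The chest is closed and the job is handed in at about 12 s of the 54 s allowed. I pushed the left drawer home, then the right, each with the shut fingertips on the outer face until it met its stop. Then I pushed the lid down from behind along its arc at about 0.5 rad/s and moved the arm clear.

**Last checks:**
- **Drawers:** both front faces are at x≈504 mm, against about 505 mm expected when shut.
- **Lid:** its slope is about 0.001 rad and its top is at z≈117 mm, against 118 mm expected.
- **Other things:** the perfume, jar, dish and mug sit at the same pixels in the top view as at the start.
- **Robot:** the tool force is about 0, so it is touching nothing.

**Not checked, or odd:**
- The ring box is under the shut lid and the arm partly hid the book and glasses case, so I could not confirm those three in the last picture.
- The tool force read about 8 N in free air just after the last move. It dropped to 0 once the arm settled, so I took it as braking.
- At the end of its closing, the lid was pressed with about 43 N through the fingertips.

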